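# Rock the stuck vial block out of the block heater

### The arm

A 7-joint arm with a two-finger parallel gripper is mounted at the origin on a cart in front of the work surface, level with it; the furniture and walls round the work are solid. World frame = base frame: x ahead of the robot, y to its left, z up, the work surface at z = 0. Lengths are in m, angles in rad, forces in N, time in s.
With the tool pointing down it reaches from about 0.35 to 0.9 m from the base axis. Payload 7.2 kg.
Tool frame: the origin (TCP) lies between the finger pads; the fingertips stand 22 mm ahead of it and the grasp point (between the pads) lies 3 mm ahead of it; z points along the fingers, y is the direction in which the jaws open and shut (so a half turn about z gives the same grasp; the last joint's range is limited). The gripper opens to 85 mm and grips with 20 to 120 N. Pads are 22 mm wide; open, the fingers measure 114 mm over their backs; the gripper's body (76 mm by 85 mm) begins 54 mm behind the grasp point. The pads swing forward as they close: fully open they stand 13 mm farther back than shut.
Start: joints at [-1.254, 0.411, -0.013, 1.596, 0.006, 1.134, -0.082], TCP at [0.235, 0.579, 0.253] pointing down, gripper open.
Joint ranges: [-2.95, 2.95], [-0.29, 1.99], [-1.47, 1.44], [0.14, 2.54], [-1.03, 4.17], [0.13, 1.85], [-2.86, 2.86]. Speed limits (rad/s): [2.39, 2.39, 3.01, 3.01, 3.14, 3.14, 3.14].

### API

Orientations are given as a 3x3 rotation matrix whose columns are the frame's x, y, z axes.
In Python, from cell import ctrl gives the robot as it stands.
- The arm moves only by the tool apply_moves, never from a script. Its arguments are lists of equal length, an entry for each row: "dp": the shift along the tool's x, y, z in units of 60 mm (1.0 is 60 mm), a list of three; "turn": the turn about the tool's z in units of 5 degrees (1.0 is 5 degrees); "grip": the opening, from 0 (shut) to 1 (fully open). A call has 1 to 10 rows; each row shifts and turns the pose as measured when the row begins, along the tool's axes as they then stand; what a row does not reach is not made up. A row lasts 1/8 s, in which the tool goes at most 62.5 mm and 10.7 degrees, less where a joint would pass 70% of its speed; a pose out of reach is approached as far as the arm can. A call is refused whole if a number of a shift passes 1 or a number of a turn 1, either way. A call with a gripper value outside its range is refused whole. The fingers move at their own pace and stop on an object; "force" is the grip in N (left out, the last holds). Time passes only in rows, so rows that do not move let the fingers close. It gives the time, the measured TCP pose, the force and the opening at its end, in the units of the state.
- ctrl.observe(): the state, without advancing time (a new reading comes with each control period).
- ctrl.capture(name): name is "scene" or "top" or "wrist"; returns (picture, depth): 480x640x3 uint8, blue, green, red; 480x640 float32, m along the optical axis (not along the pixel's ray), 0 where there is no reading.
- ctrl.get_calibration(name): a dict with "intrinsics" (3x3 intrinsics, pixels), "k1" (the pictures are not rectified: a ray, as slopes to the right and down, at radius r is drawn at 1 + k1 r^2 times it, then the intrinsics apply), "rvec" (rotation vector, rad) and "tvec" (3), from world to camera coordinates, as OpenCV has them; the wrist camera has in their place "tool_from_camera" (4x4, takes a point from camera to tool coordinates, whose origin is the TCP and whose axes are the flange's). Camera axes: x right, y down, z forward; pixel columns grow to the right and rows downward; lengths in m; the calibration is good to about 2 mm. A picture is of the moment at which its call begins: read the wrist's pose just before it. get_calibration takes no time and is no camera call.
- ctrl.finish_job(): hands the job in, once; it reports no verdict.
The state is a dict: "time_s": time; "joints": joint angles; "qvel": joint speeds; "tau": joint torques, N m; "eef_pos": TCP position; "tool_rot": TCP orientation; "contact_force": force on the tool from outside, world axes, zero at the start; "moment": the same for the moment, N m; "width": finger opening in m.
Only numpy, scipy, OpenCV 4.12 (cv2) and the standard library are available. Lean on these libraries where they do the work, as an engineer would, in place of code of your own. Each camera call takes 0.05 s, during which the arm holds its last target.

### The job

The empty metal vial block sits tight in the well of the small block heater: a spring catch at its left end and another at its right end hold its foot down, so it will not come straight up. Take it by the black lifting tab and rock it side to side, so that one end comes up out of the well while the other is still down in it, and then the other end comes free as well. Finish still holding the block by its tab, level and just clear of the heater, a centimetre or two above its own well, and leave the bottle, the beaker and the vial rack standing where they are.

Things in the scene. Friction and masses are not known exactly. Their poses are not given: they have to be found in the camera images.
- block_heater: small white-and-grey block heater, fixed, cold; 150 (x) by 176 mm (y), deck 62 mm high. Origin at desk level, 8 mm in front (its -x) of the well's centre; the case spans x = -85 to +65 mm. x points away from the sloping control panel, y to its left end, z up. In the flat deck is a well 50.4 mm (x) by 100.4 mm (y), 12 mm deep (floor at z = 50 mm), with a spring catch in its left and right end walls
- vial_block: aluminium vial block, about 0.5 kg, loose in the well with 1.2 mm play at front and back, 2.2 mm at each end. Origin: centre of its underside; axes as the heater's. Foot 48 (x) by 96 mm (y), 5 mm thick; above it a body 46 by 83 mm up to z = 48 mm, so each end has a 6.5 mm ledge. On top a black tab 12 mm thick (x), 34 mm wide (y), z = 62 to 94 mm, on a neck 20 mm wide
- left_roller (a point): centre of the left (+y) catch: a stiffly sprung steel roller 20 mm long (along x), 6 mm thick, its axis 8.3 mm above the well's floor, sticking out 4.6 mm from the end wall: 2.4 mm over the block's ledge, 0.3 mm above it. It takes 30 N to start pushing it back into the wall, 54 N fully in. Pulled up level the block stays hooked (to some 90 N)
- right_roller (a point): the same at the right (-y) end. When the block is slid against one end wall and tipped 8 degrees or more over that lower foot edge (top towards that wall), its other end passes its roller and rises above the deck. Shifted back about 6 mm towards the raised end, the low end comes from under its own roller and can be lifted
- tab_grip (a point): middle of the lifting tab, 78 mm above the block's underside: grasp here from above, fingers closing along the heater's x across the 12 mm thickness
- left_foot (a point): middle of the lower edge of the block's foot at its left (+y) end, 48 mm from the block's origin
- right_foot (a point): middle of the lower edge of the block's foot at its right (-y) end, 48 mm from the block's origin
- well_mouth (a point): centre of the well's mouth, at deck height (12 mm above the well's floor); axes as the heater's
- vial_rack: blue rack 66 x 136 x 37 mm with small vials, bystander; origin under its centre
- buffer_bottle: clear bottle with blue cap, 56 mm across, 103 mm tall, bystander; origin under its centre
- beaker: glass beaker, 60 mm across, 72 mm tall, bystander; origin under its centre

How it is judged:
On the way, in this order (a step that is already met when the one before it is completed fails the run):
1. one end of the block is up out of the well (its foot above the deck) while the other end's foot is still at least 5 mm down in the well (((z of left_foot in the frame of well_mouth above 0 m and z of right_foot in the frame of well_mouth below -0.005 m) or (z of right_foot in the frame of well_mouth above 0 m and z of left_foot in the frame of well_mouth below -0.005 m))), for 0.1 s.
2. the other end is out as well: both ends of the foot are above the deck (z of each of left_foot, right_foot in the frame of well_mouth above 0.002 m), for 0.1 s.
At the end, for the whole second after the job is handed in: The fingers still hold the block, at rest and touching no part of the heater: both ends of its foot 3 to 50 mm above the deck, tilted less than 8 degrees (0.14 rad), its centre within 30 mm of the well's centre seen from above (z of left_foot in the frame of well_mouth between 0.003 and 0.05 m and z of right_foot in the frame of well_mouth between 0.003 and 0.05 m and angle between vial_block's own z axis and vertical below 0.14 rad and horizontal distance between vial_block and well_mouth below 0.03 m and contact force between vial_block and block_heater below 0.2 N and contact force between vial_block and the fingers above 1 N and linear speed of vial_block below 0.03 m/s); the arm keeps its last pose, push and grip.
It fails at once if the blue vial rack is knocked over or shoved more than 20 mm (distance of vial_rack from where it was at the start of the episode above 0.02 m or angle between vial_rack's own z axis and vertical above 0.4 rad).
It fails at once if the blue-capped bottle is knocked over or shoved more than 20 mm (distance of buffer_bottle from where it was at the start of the episode above 0.02 m or angle between buffer_bottle's own z axis and vertical above 0.4 rad).
It fails at once if the beaker is knocked over or shoved more than 20 mm (distance of beaker from where it was at the start of the episode above 0.02 m or angle between beaker's own z axis and vertical above 0.4 rad).
It also fails if it takes over 38 s, if anything falls off the work surface, if the arm or the gripper's body presses on something with over 40 N, if the wrist force passes 120 N, or if a joint passes its speed limit or range.

## Working session

There is one attempt and no reset: what is moved stays moved. The work goes in short steps, Python scripts to look and compute and a tool call to move; the robot and the scene stay as the last step left them, time stands still between calls to the robot, and variables do not carry over. Pictures are saved under pics/ and viewed, and the job is handed in when it is done.

Besides the shell and the picture viewer there is one more tool, called after ">>>" in YAML: its name, and indented under it one key for each argument. apply_moves: Moves the arm, as the interface text tells. Its arguments: {"type":"object","properties":{"dp":{"type":"array","items":{"type":"array","items":{"type":"number"}}},"turn":{"type":"array","items":{"type":"number"}},"grip":{"type":"array","items":{"type":"number"}},"force":{"type":"number"}},"required":["dp","turn","grip"]}

```bash
ls; mkdir -p pics
cat > h.py <<'E'
import numpy as np, cv2
from cell import ctrl
def ray(name,u,v):
    c=ctrl.get_calibration(name);K=np.array(c['intrinsics']);k1=c['k1']
    d=cv2.undistortPoints(np.array([[[u,v]]],float),K,np.array([k1,0,0,0,0.]))[0,0]
    d=np.array([d[0],d[1],1.])
    if name=='wrist':
        s=ctrl.observe();T=np.array(c['tool_from_camera']);R=np.array(s['tool_rot']);p=np.array(s['eef_pos'])
        return p+R@T[:3,3],R@T[:3,:3]@d
    R=cv2.Rodrigues(np.array(c['rvec'],float))[0];t=np.array(c['tvec']).ravel()
    return -R.T@t,R.T@d
def onz(name,u,v,z):
    o,d=ray(name,u,v);return o+d*(z-o[2])/d[2]
def pd(name,u,v,D):
    o,d=ray(name,u,v);return o+d*D[int(v),int(u)]
E
python3 - <<'E'
from h import *
for n in ['scene','top','wrist']:
    p,d=ctrl.capture(n);cv2.imwrite(f'pics/{n}0.png',p);np.save(f'pics/{n}0.npy',d)
    o,dr=ray(n,320,240);print(n,o,dr)
print(ctrl.observe())
E
```

```text
pics
scene [ 0.13786338 -0.44852433  0.90339565] [ 0.32868603  0.63067068 -0.70308215]
top [0.39953836 0.26604786 1.08418886] [ 0.1098997   0.03023841 -0.99397613]
wrist [0.15789574 0.60927691 0.37338049] [ 0.28837367 -0.11410562 -0.95073231]
{'time_s': 0.15, 'joints': array([-1.25420522,  0.41173737, -0.01268438,  1.59684886,  0.00562037,
        1.13428773, -0.0821882 ]), 'qvel': array([ 0.00034899, -0.00426819, -0.00067533, -0.00302754,  0.00138683,
       -0.00054821, -0.00185236]), 'tau': array([ 2.16941029e-03, -6.01033974e+01,  6.83315378e-01, -2.99647272e+01,
        1.39574971e-02,  7.85672979e-03, -2.67111363e-05]), 'eef_pos': array([0.2345216 , 0.57895475, 0.25263437]), 'tool_rot': array([[-9.26883916e-01,  3.75347943e-01, -3.57670027e-04],
       [ 3.75348095e-01,  9.26883155e-01, -1.19340295e-03],
       [-1.16423019e-04, -1.24039676e-03, -9.99999224e-01]]), 'contact_force': array([-0.05240137, -0.53811256, -1.00627596]), 'moment': array([-0.03079194,  0.00153457, -0.01236036]), 'width': 0.08516933436080729}
```

View pics/scene0.png

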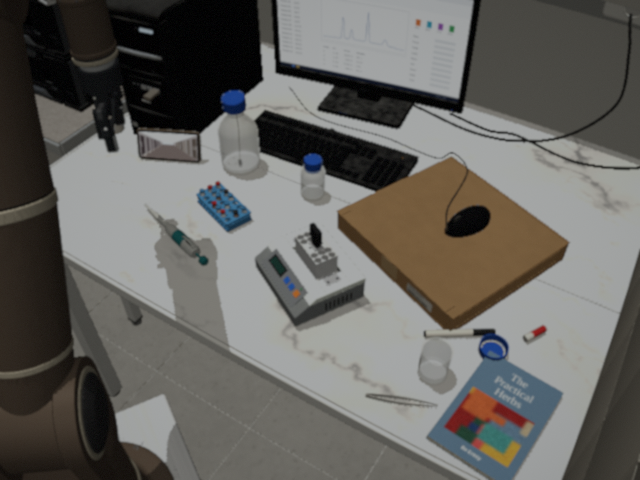

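View pics/top0.png

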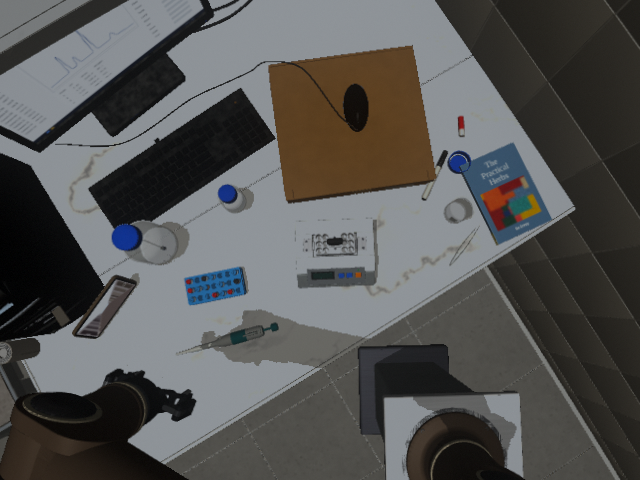

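View pics/wrist0.png

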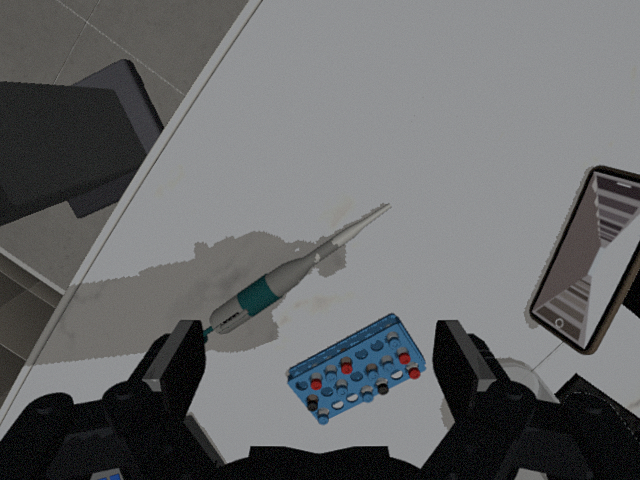

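Top view: the heater's deck spans about (295–377, 218–270), with the panel towards the robot and the tab near (334,241). The rack is at (215,286), the bottle at (230,197) and the beaker at (457,210). Measuring next.

Run:
```python
from h import *
p=cv2.imread('pics/top0.png');d=np.load('pics/top0.npy')
cv2.imwrite('pics/topz.png',cv2.resize(p[200:300,280:400],None,fx=6.5,fy=5.9,interpolation=cv2.INTER_CUBIC) if 0 else cv2.resize(p[205:295,285:390],None,fx=6,fy=6,interpolation=cv2.INTER_CUBIC))
s=cv2.imread('pics/scene0.png')
cv2.imwrite('pics/scz.png',cv2.resize(s[215:330,245:375],None,fx=5,fy=5,interpolation=cv2.INTER_CUBIC))
# points by depth in heater region
P=[]
for v in range(205,295):
  for u in range(285,390):
    if d[v,u]>0: P.append([u,v,*pd('top',u,v,d)])
P=np.array(P)
np.save('pics/P.npy',P)
for lo,hi in [(0.055,0.068),(0.09,0.104),(0.125,0.16)]:
  Q=P[(P[:,4]>lo)&(P[:,4]<hi)]
  print(lo,len(Q),Q.mean(0).round(4) if len(Q) else '')
  if len(Q)>3: print(cv2.minAreaRect((Q[:,2:4]*1000).astype(np.float32)))
for n,u,v in [('rack',215,286),('bottle',230,197),('beaker',457,210)]: print(n,onz('top',u,v,.05))
```

```text
Traceback (most recent call last):
  File "h.py", line 15, in pd
    o,d=ray(name,u,v);return o+d*D[int(v),int(u)]
        ~~~^^^^^^^^^^
  File "h.py", line 4, in ray
    c=ctrl.get_calibration(name);K=np.array(c['intrinsics']);k1=c['k1']
ValueError: time passes only in moves, steps and waits
```

View pics/topz.png

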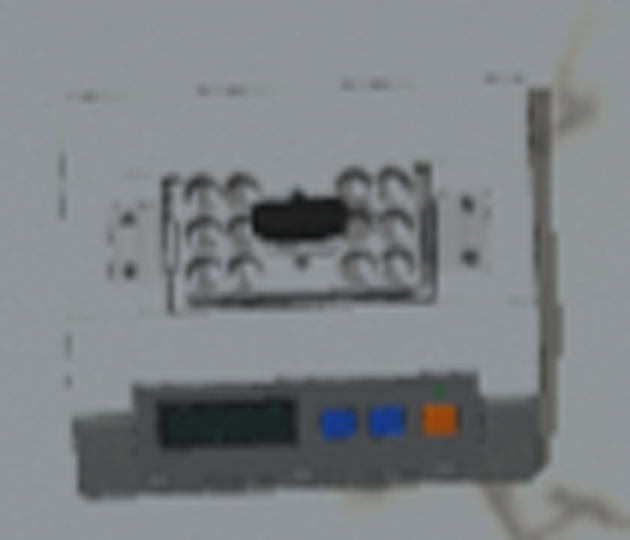

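View pics/scz.png

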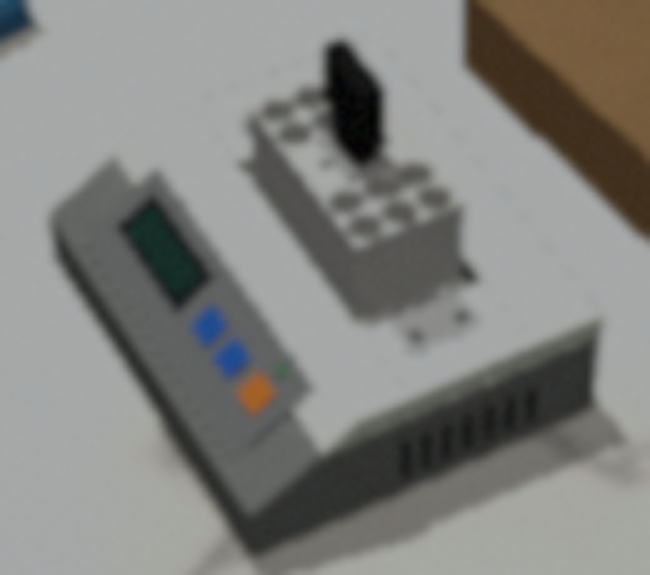

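The zoomed views show the tab black, centred on the block, with its width along world y. The panel faces the robot.

```bash
cat > h.py <<'E'
import numpy as np, cv2
from cell import ctrl
C={}
def setup(name):
    if name in C: return C[name]
    c=ctrl.get_calibration(name);K=np.array(c['intrinsics']);k1=c['k1']
    if name=='wrist':
        s=ctrl.observe();T=np.array(c['tool_from_camera']);R=np.array(s['tool_rot']);p=np.array(s['eef_pos'])
        o,A=p+R@T[:3,3],R@T[:3,:3]
    else:
        R=cv2.Rodrigues(np.array(c['rvec'],float))[0];t=np.array(c['tvec']).ravel();o,A=-R.T@t,R.T
    C[name]=(K,k1,o,A);return C[name]
def rays(name,uv):
    K,k1,o,A=setup(name)
    d=cv2.undistortPoints(np.array(uv,float).reshape(-1,1,2),K,np.array([k1,0,0,0,0.]))[:,0]
    return o,np.c_[d,np.ones(len(d))]@A.T
def onz(name,uv,z):
    o,d=rays(name,uv);return o+d*((z-o[2])/d[:,2])[:,None]
def cloud(name,D,u0,u1,v0,v1):
    vv,uu=np.mgrid[v0:v1,u0:u1];vv=vv.ravel();uu=uu.ravel();z=D[vv,uu];m=z>0;uu,vv,z=uu[m],vv[m],z[m]
    o,d=rays(name,np.c_[uu,vv]);return np.c_[uu,vv,o+d*z[:,None]]
E
python3 - <<'E'
from h import *
d=np.load('pics/top0.npy');p=cv2.imread('pics/top0.png')
P=cloud('top',d,285,390,205,295)
for lo,hi in [(0.055,0.068),(0.09,0.106),(0.125,0.16)]:
  Q=P[(P[:,4]>lo)&(P[:,4]<hi)]
  print(lo,len(Q),Q.mean(0).round(4) if len(Q) else '')
  if len(Q)>3: print(cv2.minAreaRect((Q[:,2:4]*1000).astype(np.float32)))
for n,u,v in [('rack',215,286),('bottle',230,197),('beaker',457,210)]: print(n,onz('top',[[u,v]],.04))
# deck corners from zoom: px=285+x/6-.5..
z=lambda L:[[285+a/6-.4,205+b/6-.4] for a,b in L]
w=onz('top',z([(162,175),(170,312),(436,300),(418,162)]),.062);print('well',w.round(4))
print('well c',w.mean(0))
w=onz('top',z([(65,97),(528,80),(545,395)]),.062);print('deck',w.round(4))
w=onz('top',z([(252,218),(347,218),(300,200),(300,242)]),.144);print('tab',w.round(4))
g=p[205:295,285:390].max(2)
m=(g<45)
M=np.zeros(p.shape[:2],np.uint8);M[205:295,285:390]=m*255
n,l,st,ce=cv2.connectedComponentsWithStats(M)
for i in range(1,n):
  if st[i,4]>30: print(st[i],ce[i],onz('top',[ce[i]],.138))
E
```

```text
0.055 3253 [3.346114e+02 2.467525e+02 4.966000e-01 2.646000e-01 6.220000e-02]
((494.3102111816406, 264.28497314453125), (127.55014038085938, 176.38185119628906), 0.8860853910446167)
0.09 445 [3.348427e+02 2.433933e+02 5.004000e-01 2.640000e-01 9.840000e-02]
((501.3528137207031, 264.4331970214844), (46.64380645751953, 84.91288757324219), 0.9166923761367798)
0.125 100 [3.3474e+02 2.4124e+02 5.0030e-01 2.6420e-01 1.4300e-01]
((501.113037109375, 264.6783142089844), (12.088606834411621, 31.363367080688477), 1.1252222061157227)
rack [[0.41481421 0.53991854 0.04      ]]
bottle [[0.62069978 0.50574781 0.04      ]]
beaker [[ 0.57778409 -0.0218325   0.04      ]]
well [[0.5271 0.3158 0.062 ]
 [0.4755 0.3137 0.062 ]
 [0.4777 0.2142 0.062 ]
 [0.5298 0.2195 0.062 ]]
well c [0.50252657 0.26580152 0.062     ]
deck [[0.5576 0.3519 0.062 ]
 [0.5601 0.1771 0.062 ]
 [0.4412 0.1745 0.062 ]]
tab [[0.5012 0.281  0.144 ]
 [0.5005 0.2482 0.144 ]
 [0.5071 0.2643 0.144 ]
 [0.4925 0.2647 0.144 ]]
[327 238  16   7  94] [334.64893617 241.03191489] [[0.50128598 0.26435661 0.138     ]]
[311 272  23   8 155] [322.19354839 275.04516129] [[0.43115983 0.29173521 0.138     ]]
```

>>> apply_moves:
  dp:
    - [-0.5,-0.3,0]
    - [-0.55,-0.25,0]
    - [-0.55,-0.2,0]
    - [-0.6,-0.15,0]
    - [-0.6,-0.1,0]
    - [-0.6,0,0]
    - [-0.6,0,0]
    - [-0.6,0.1,0]
    - [-0.6,0.15,0]
    - [-0.6,0.2,0]
  turn: [1,1,1,1,1,1,1,1,1,1]
  grip: [1,1,1,1,1,1,1,1,1,1]

```text
time_s: 1.4
eef_pos: [0.4711, 0.2812, 0.2519]
tool_rot: [[-0.268, 0.964, -0.001], [0.964, 0.268, -0.001], [-0.001, -0.002, -1.0]]
contact_force: [-0.1, -0.0, -0.8]
width: 0.0854
```

```bash
cat >> h.py <<'E'
def togo(x,y,z,yaw):
    s=ctrl.observe();R=np.array(s['tool_rot']);p=np.array(s['eef_pos'])
    print('t',s['time_s'],'p',p.round(4),'F',np.round(s['contact_force'],1),'M',np.round(s['moment'],2),'w',round(s['width'],4))
    ang=np.degrees(np.arctan2(R[1,1],R[0,1]));print('yhead',ang.round(2),'turn units',((ang-yaw)/5).round(3),'tilt z',np.degrees(R[:2,2]).round(2))
    print('dp units now',(R.T@(np.array([x,y,z])-p)/.06).round(3))
    a=np.radians(yaw);Rf=np.array([[np.sin(a),np.cos(a),0],[-np.cos(a),np.sin(a),0],[0,0,-1]])
    print('dp units in final frame',(Rf.T@(np.array([x,y,z])-p)/.06).round(3))
E
python3 -c "
from h import *
togo(.501,.2645,.131,.9)"
```

```text
t 1.4 p [0.4711 0.2812 0.2519] F [-0.1 -0.  -0.8] M [ 0.01 -0.06  0.02] w 0.0854
yhead 15.52 turn units 2.924 tilt z [-0.08 -0.07]
dp units now [-0.401  0.409  2.014]
dp units in final frame [0.287 0.494 2.014]
```

>>> apply_moves:
  dp:
    - [0,0,0.3]
    - [0,0,0.4]
    - [0,0,0.3]
    - [-0.28,0.49,0]
  turn: [1,1,0.9,0]
  grip: [1,1,1,1]

```text
time_s: 1.9
eef_pos: [0.5038, 0.2565, 0.1912]
tool_rot: [[0.008, 1.0, 0.0], [1.0, -0.008, -0.0], [-0.0, 0.0, -1.0]]
contact_force: [0.7, 0.1, -0.0]
width: 0.0853
```

```bash
sed -i 's/Rf=.*$/Rf=np.array([[-np.sin(a),np.cos(a),0],[np.cos(a),np.sin(a),0],[0,0,-1]])/' h.py; python3 -c "
from h import *
togo(.501,.2645,.131,.9)
p,d=ctrl.capture('wrist');cv2.imwrite('pics/w1.png',p);np.save('pics/w1.npy',d)"
```

```text
t 1.9 p [0.5038 0.2565 0.1912] F [ 0.7  0.1 -0. ] M [-0.04 -0.02 -0.02] w 0.0853
yhead -0.44 turn units -0.268 tilt z [ 0.   -0.01]
dp units now [ 0.133 -0.047  1.003]
dp units in final frame [ 0.134 -0.044  1.003]
```

View pics/w1.png

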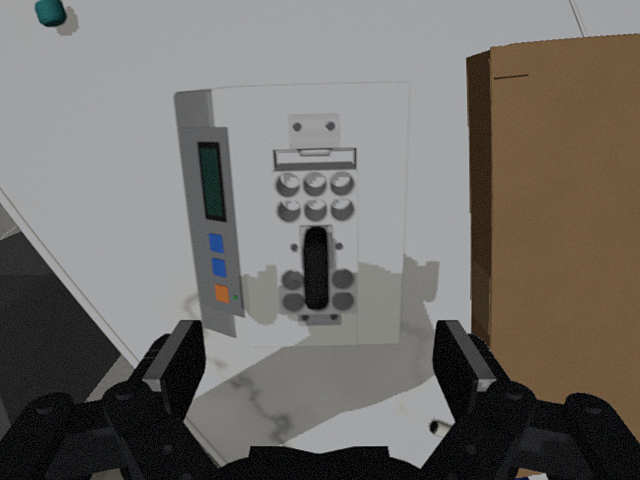

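The wrist view shows the tab's top face at about (316,238), running down to (316,305), with its width along tool x. The heater's long edges look nearly parallel to the picture columns. I'll measure from this view to cross-check.

Run:
```python
from h import *
p=cv2.imread('pics/w1.png');D=np.load('pics/w1.npy')
P=cloud('wrist',D,280,350,215,315);col=p[P[:,1].astype(int),P[:,0].astype(int)].max(1)
Q=P[(col<40)&(P[:,4]>.12)];print(len(Q),Q[:,2:].min(0),Q[:,2:].max(0))
T=P[(col<40)&(P[:,4]>.139)];print(len(T),cv2.minAreaRect((T[:,2:4]*1000).astype(np.float32)))
B=P[(col>60)&(abs(P[:,4]-.098)<.005)]
P=cloud('wrist',D,170,420,75,340)
K=P[abs(P[:,4]-.062)<.004];print('deck',K[:,4].mean(),cv2.minAreaRect((K[:,2:4]*1000).astype(np.float32)))
B=P[abs(P[:,4]-.098)<.006];print('body',B[:,4].mean(),cv2.minAreaRect((B[:,2:4]*1000).astype(np.float32)))
print('well corners L', onz('wrist',[[273,150],[356,149],[355,169],[274,169]],.062).round(4))
print('right edge of deck', onz('wrist',[[409,83],[400,342]],.062).round(4), 'panel/deck', onz('wrist',[[212,90],[244,345]],.062).round(4))
```

```text
1770 [0.50195512 0.24427377 0.12007403] [0.51257937 0.27731382 0.14769375]
1539 ((507.2771911621094, 260.8020935058594), (33.0335693359375, 10.595498085021973), 89.65290832519531)
deck 0.0630393025293491 ((505.5169677734375, 261.56317138671875), (117.89167022705078, 172.87840270996094), 0.8763687610626221)
body 0.09889832368419996 ((506.8778991699219, 259.7177429199219), (46.287803649902344, 85.30154418945312), 0.8691976070404053)
well corners L [[0.4819 0.3092 0.062 ]
 [0.5326 0.3092 0.062 ]
 [0.5321 0.2969 0.062 ]
 [0.482  0.2976 0.062 ]]
right edge of deck [[0.5633 0.3474 0.062 ]
 [0.5668 0.1729 0.062 ]] panel/deck [[0.4473 0.3449 0.062 ]
 [0.4543 0.1721 0.062 ]]
```

```bash
python3 -c "
from h import *
togo(.503,.2635,.131,.9); print(ctrl.observe()['qvel'].round(3))
p,d=ctrl.capture('wrist');cv2.imwrite('pics/w2.png',p);np.save('pics/w2.npy',d)
p,D=p,d
P=cloud('wrist',D,250,380,150,360);col=p[P[:,1].astype(int),P[:,0].astype(int)].max(1)
T=P[(col<40)&(P[:,4]>.139)&(P[:,4]<.15)];print(len(T),cv2.minAreaRect((T[:,2:4]*1000).astype(np.float32)))
B=P[abs(P[:,4]-.098)<.006];print('body',B[:,4].mean(),cv2.minAreaRect((B[:,2:4]*1000).astype(np.float32)))
s,d=ctrl.capture('scene');cv2.imwrite('pics/s2.png',s)
"
```

```text
t 1.95 p [0.5093 0.2519 0.1923] F [ 4.4 -3.3  1.9] M [-0.21 -0.28 -0.01] w 0.0855
yhead -0.74 turn units -0.328 tilt z [ 0.3 -0.1]
dp units now [ 0.193 -0.113  1.022]
dp units in final frame [ 0.195 -0.102  1.022]
[-0.004 -0.036  0.022  0.021  0.031 -0.004 -0.075]
1666 ((500.185546875, 266.0135192871094), (11.645899772644043, 32.914249420166016), 0.3746047914028168)
body 0.09818952841664726 ((499.8413391113281, 264.955322265625), (46.27898406982422, 85.45979309082031), 1.1002092361450195)
```

>>> apply_moves:
  dp:
    - [0.1,-0.07,0.2]
    - [0.08,-0.06,0.2]
    - [0.04,-0.02,0.1]
    - [0,0,0]
  turn: [-0.15,-0.15,0,0]
  grip: [1,1,1,1]

```text
time_s: 2.55
eef_pos: [0.4957, 0.2685, 0.16]
tool_rot: [[-0.015, 1.0, 0.002], [1.0, 0.015, -0.0], [-0.0, 0.002, -1.0]]
contact_force: [0.7, 0.4, 0.5]
width: 0.0853
```

```bash
python3 -c "
from h import *
togo(.5005,.265,.131,.9)"
```

```text
t 2.55 p [0.4957 0.2685 0.16  ] F [0.7 0.4 0.5] M [ 0.02  0.03 -0.01] w 0.0853
yhead 0.89 turn units -0.003 tilt z [ 0.12 -0.  ]
dp units now [-0.059  0.079  0.484]
dp units in final frame [-0.059  0.08   0.484]
```

>>> apply_moves:
  dp:
    - [-0.03,0.04,0.15]
    - [-0.02,0.03,0.15]
    - [0,0,0.12]
    - [0,0,0]
  turn: [0,0,0,0]
  grip: [1,1,1,1]

```text
time_s: 3.05
eef_pos: [0.5005, 0.2652, 0.1331]
tool_rot: [[-0.015, 1.0, 0.002], [1.0, 0.015, -0.0], [-0.0, 0.002, -1.0]]
contact_force: [0.3, 1.0, -0.4]
width: 0.0859
```

```bash
python3 -c "
from h import *
togo(.5005,.265,.131,.9)"
```

```text
t 3.05 p [0.5005 0.2652 0.1331] F [ 0.3  1.  -0.4] M [ 0.03 -0.01  0.01] w 0.0859
yhead 0.87 turn units -0.006 tilt z [ 0.14 -0.01]
dp units now [-0.003 -0.     0.036]
dp units in final frame [-0.003 -0.     0.036]
```

>>> apply_moves:
  dp:
    - [0,0,0.03]
    - [0,0,0]
    - [0,0,0]
    - [0,0,0]
    - [0,0,0]
    - [0,0,0]
  turn: [0,0,0,0,0,0]
  grip: [0.5,0,0,0,0,0]
  force: 60

```text
time_s: 3.8
eef_pos: [0.501, 0.2654, 0.1319]
tool_rot: [[-0.015, 1.0, 0.004], [1.0, 0.015, 0.001], [0.0, 0.004, -1.0]]
contact_force: [1.0, -0.1, -1.2]
width: 0.0113
```

```bash
python3 -c "
from h import *
togo(.5005,.265,.131,.9)
p,d=ctrl.capture('wrist');cv2.imwrite('pics/w3.png',p)"
```

```text
t 3.8 p [0.501  0.2654 0.1319] F [ 1.  -0.1 -1.2] M [ 0.01 -0.04 -0.03] w 0.0113
yhead 0.86 turn units -0.007 tilt z [0.21 0.03]
dp units now [-0.006 -0.009  0.015]
dp units in final frame [-0.006 -0.009  0.015]
```

View pics/w3.png

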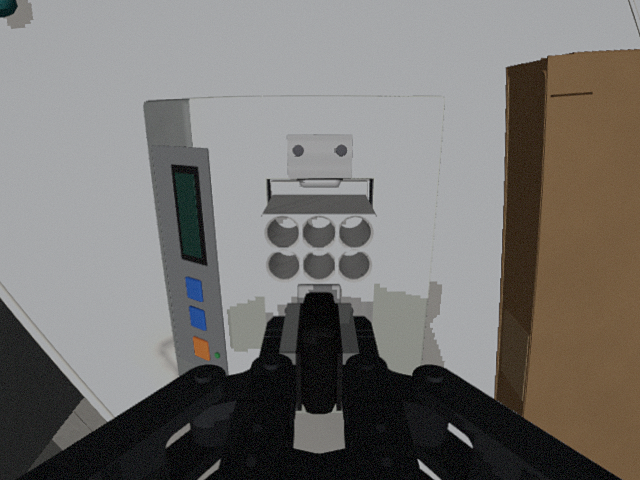

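The fingers hold the tab (width 11.3 mm) and the left catch is visible at (320,182). I'll tip towards −y, so the left end rises in view of the wrist camera.

>>> apply_moves:
  dp:
    - [-0.03,0,0]
    - [-0.03,0,0]
    - [0,0,0]
  turn: [0,0,0]
  grip: [0,0,0]

```text
time_s: 4.22
eef_pos: [0.5009, 0.2631, 0.1319]
tool_rot: [[-0.016, 1.0, 0.004], [1.0, 0.016, 0.002], [0.002, 0.004, -1.0]]
contact_force: [0.7, 1.1, -1.3]
width: 0.0111
```

```bash
python3 -c "
from h import *
togo(.5005,.265,.131,.9)"
```

```text
t 4.225 p [0.5009 0.2631 0.1319] F [ 0.7  1.1 -1.3] M [ 0.33 -0.06 -0.02] w 0.0111
yhead 0.93 turn units 0.006 tilt z [0.22 0.13]
dp units now [ 0.032 -0.006  0.015]
dp units in final frame [ 0.032 -0.006  0.015]
```

>>> apply_moves:
  dp:
    - [-0.06,0,-0.035]
    - [-0.06,0,-0.035]
    - [-0.06,0,-0.03]
    - [-0.06,0,-0.03]
    - [0,0,0]
  turn: [0,0,0,0,0]
  grip: [0,0,0,0,0]

```text
time_s: 4.85
eef_pos: [0.5004, 0.253, 0.1374]
tool_rot: [[-0.02, 1.0, 0.005], [1.0, 0.02, 0.007], [0.007, 0.005, -1.0]]
contact_force: [1.1, 2.5, -4.8]
width: 0.0115
```

```bash
python3 -c "
from h import *
togo(.5005,.265,.131,.9)
p,d=ctrl.capture('wrist');cv2.imwrite('pics/w4.png',p);np.save('pics/w4.npy',d)"
```

```text
t 4.85 p [0.5004 0.253  0.1374] F [ 1.1  2.5 -4.8] M [ 0.53 -0.43 -0.04] w 0.0115
yhead 1.17 turn units 0.053 tilt z [0.29 0.41]
dp units now [0.199 0.005 0.108]
dp units in final frame [0.2   0.004 0.107]
```

View pics/w4.png

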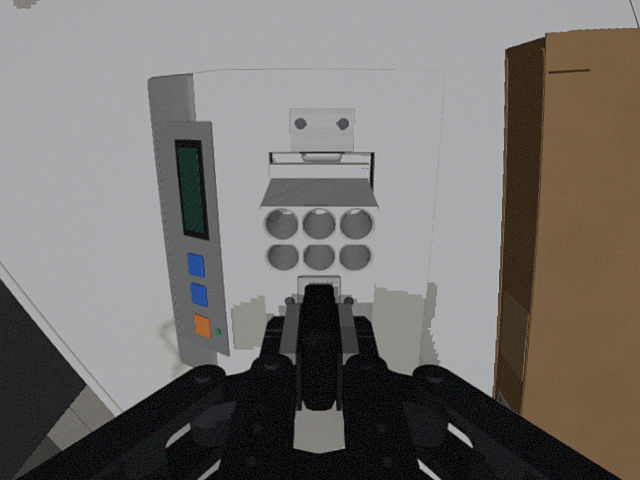

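The left end has risen: the block's top edge is now at row 207 and its left-end face at rows 180–207. Now fitting the tilt from depth.

```bash
cat >> h.py <<'E'
def tilt(f):
    p=cv2.imread(f+'.png');D=np.load(f+'.npy')
    P=cloud('wrist',D,255,385,150,300);col=p[P[:,1].astype(int),P[:,0].astype(int)].max(1)
    Q=P[(col>120)&(P[:,4]>.085)&(abs(P[:,2]-C['wrist'][2][0])<.15)][:,2:]
    best=None;rng=np.random.default_rng(0)
    for _ in range(400):
        a=Q[rng.choice(len(Q),3,False)];n=np.cross(a[1]-a[0],a[2]-a[0])
        if np.linalg.norm(n)<1e-6: continue
        n/=np.linalg.norm(n);n*=np.sign(n[2]) or 1
        if n[2]<.85: continue
        m=abs((Q-a[0])@n)<.0015
        if best is None or m.sum()>best.sum(): best=m
    I=Q[best];c=I.mean(0);n=np.linalg.svd(I-c)[2][2];n*=np.sign(n[2])
    rx,ry=np.degrees(np.arctan2(-n[1],n[2])),np.degrees(np.arctan2(n[0],n[2]))
    top=I[:,1].argmax()
    # left top edge: max extent in y
    e=I[I[:,1]>np.percentile(I[:,1],97)].mean(0)
    print('inliers',len(I),'tilt left-up deg',rx.round(2)*1,'pitch',ry.round(2),'left top edge',e.round(4))
    # axis along block y (left), block z n
    y=np.array([0,1,0])-n*n[1];y/=np.linalg.norm(y)
    lf=e+y*6.5e-3-n*.048;rf=lf-y*.096
    print('left foot rel deck z',(lf[2]-.062).round(4),'y',lf[1].round(4),'| right foot z',(rf[2]-.062).round(4),'y',rf[1].round(4),' (well y .215-.315)')
E
python3 -c "
from h import *
setup('wrist');tilt('pics/w1') if 0 else 0
tilt('pics/w4')"
```

```text
inliers 5128 tilt left-up deg 6.59 pitch -0.36 left top edge [0.5049 0.2986 0.1088]
left foot rel deck z -0.0001 y 0.3105 | right foot z -0.0111 y 0.2152  (well y .215-.315)
```

>>> apply_moves:
  dp:
    - [-0.06,0,-0.025]
    - [-0.06,0,-0.025]
    - [0,0,0]
  turn: [0,0,0]
  grip: [0,0,0]

```text
time_s: 5.28
eef_pos: [0.5004, 0.2478, 0.1396]
tool_rot: [[-0.022, 1.0, 0.006], [1.0, 0.022, 0.01], [0.009, 0.006, -1.0]]
contact_force: [1.0, 2.8, -5.4]
width: 0.0114
```

```bash
python3 -c "
from h import *
togo(.5005,.265,.131,.9)
p,d=ctrl.capture('wrist');cv2.imwrite('pics/w5.png',p);np.save('pics/w5.npy',d)
tilt('pics/w5')"
```

```text
t 5.275 p [0.5004 0.2478 0.1396] F [ 1.   2.8 -5.4] M [ 0.66 -0.42 -0.03] w 0.0114
yhead 1.25 turn units 0.071 tilt z [0.32 0.55]
dp units now [0.285 0.008 0.147]
dp units in final frame [0.287 0.007 0.144]
inliers 5326 tilt left-up deg 9.93 pitch -0.29 left top edge [0.5022 0.2953 0.1134]
left foot rel deck z 0.0053 y 0.31 | right foot z -0.0113 y 0.2154  (well y .215-.315)
```

View pics/w5.png

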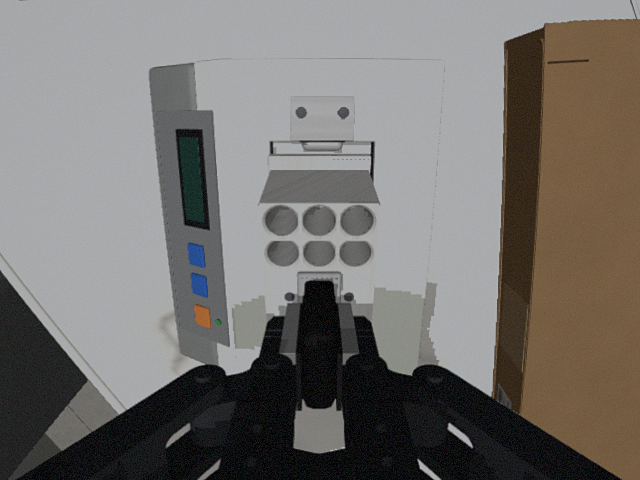

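Tilt is 9.9°: left foot about 5 mm above the deck, right foot 11 mm down, so step 1 is met. Next: a little more tilt, a firmer grip, then shift towards the raised (left) end.

>>> apply_moves:
  dp:
    - [-0.04,0,-0.015]
    - [0,0,0]
    - [0.05,0,-0.005]
    - [0.05,0,-0.005]
    - [0.04,0,0]
    - [0,0,0]
  turn: [0,0,0,0,0,0]
  grip: [0,0,0,0,0,0]
  force: 90

```text
time_s: 6.08
eef_pos: [0.5004, 0.2516, 0.1399]
tool_rot: [[-0.02, 1.0, 0.005], [1.0, 0.02, 0.006], [0.006, 0.005, -1.0]]
contact_force: [2.4, 1.0, -7.5]
width: 0.0104
```

```bash
python3 -c "
from h import *
togo(.5005,.265,.131,.9)
p,d=ctrl.capture('wrist');cv2.imwrite('pics/w6.png',p);np.save('pics/w6.npy',d)
tilt('pics/w6')"
```

```text
t 6.075 p [0.5004 0.2516 0.1399] F [ 2.4  1.  -7.5] M [ 0.05 -0.61 -0.02] w 0.0104
yhead 1.14 turn units 0.047 tilt z [0.27 0.33]
dp units now [0.223 0.006 0.15 ]
dp units in final frame [0.224 0.006 0.148]
inliers 5330 tilt left-up deg 10.09 pitch -0.3 left top edge [0.5055 0.2994 0.1137]
left foot rel deck z 0.0056 y 0.3142 | right foot z -0.0112 y 0.2197  (well y .215-.315)
```

View pics/w6.png

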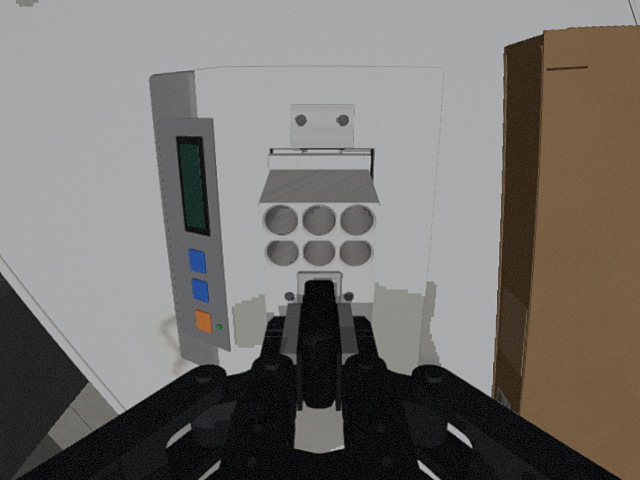

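The block has shifted about 4.3 mm with the tilt holding at 10°. Roughly 3–4 mm more to clear the right roller.

>>> apply_moves:
  dp:
    - [0.05,0,0]
    - [0.03,0,0]
    - [0,0,0]
  turn: [0,0,0]
  grip: [0,0,0]

```text
time_s: 6.5
eef_pos: [0.5002, 0.2564, 0.14]
tool_rot: [[-0.02, 1.0, 0.005], [1.0, 0.02, 0.006], [0.005, 0.005, -1.0]]
contact_force: [2.4, -0.8, -7.5]
width: 0.0108
```

```bash
python3 -c "
from h import *
togo(.5005,.265,.131,.9)
p,d=ctrl.capture('wrist');cv2.imwrite('pics/w7.png',p);np.save('pics/w7.npy',d)
tilt('pics/w7')"
```

```text
t 6.5 p [0.5002 0.2564 0.14  ] F [ 2.4 -0.8 -7.5] M [-0.26 -0.67 -0.08] w 0.0108
yhead 1.14 turn units 0.048 tilt z [0.27 0.32]
dp units now [0.142 0.006 0.151]
dp units in final frame [0.142 0.006 0.15 ]
inliers 5304 tilt left-up deg 9.88 pitch -0.21 left top edge [0.5045 0.3041 0.1138]
left foot rel deck z 0.0056 y 0.3188 | right foot z -0.0108 y 0.2242  (well y .215-.315)
```

>>> apply_moves:
  dp:
    - [0,0,-0.05]
    - [0,0,-0.05]
    - [0,0,0]
  turn: [0,0,0]
  grip: [0,0,0]

```text
time_s: 6.92
eef_pos: [0.5001, 0.2568, 0.1466]
tool_rot: [[-0.02, 1.0, 0.005], [1.0, 0.02, 0.006], [0.006, 0.005, -1.0]]
contact_force: [2.4, 0.2, -4.8]
width: 0.0109
```

```bash
python3 -c "
from h import *
togo(.5005,.265,.131,.9)
p,d=ctrl.capture('wrist');cv2.imwrite('pics/w8.png',p);np.save('pics/w8.npy',d)
tilt('pics/w8')"
```

```text
t 6.925 p [0.5001 0.2568 0.1466] F [ 2.4  0.2 -4.8] M [-0.23 -0.46  0.  ] w 0.0109
yhead 1.16 turn units 0.052 tilt z [0.27 0.36]
dp units now [0.134 0.008 0.26 ]
dp units in final frame [0.136 0.008 0.259]
inliers 5359 tilt left-up deg 9.92 pitch -0.21 left top edge [0.5047 0.3046 0.1203]
left foot rel deck z 0.0122 y 0.3192 | right foot z -0.0044 y 0.2247  (well y .215-.315)
```

Free: only the weight (4.8 N) is left. Lifting the right end above the deck.

>>> apply_moves:
  dp:
    - [0,0,-0.05]
    - [0,0,-0.05]
    - [0,0,-0.05]
    - [0,0,0]
  turn: [0,0,0,0]
  grip: [0,0,0,0]

```text
time_s: 7.48
eef_pos: [0.4986, 0.2568, 0.1558]
tool_rot: [[-0.021, 1.0, 0.002], [1.0, 0.021, 0.006], [0.006, 0.002, -1.0]]
contact_force: [-0.7, -0.4, -6.9]
width: 0.0108
```

```bash
python3 -c "
from h import *
togo(.5005,.265,.131,.9)
p,d=ctrl.capture('wrist');cv2.imwrite('pics/w9.png',p);np.save('pics/w9.npy',d)
tilt('pics/w9')"
```

```text
t 7.475 p [0.4986 0.2568 0.1558] F [-0.7 -0.4 -6.9] M [-0.06  0.    0.05] w 0.0108
yhead 1.18 turn units 0.055 tilt z [0.11 0.33]
dp units now [0.133 0.033 0.414]
dp units in final frame [0.136 0.033 0.413]
inliers 5329 tilt left-up deg 9.92 pitch 0.07 left top edge [0.5026 0.3045 0.1293]
left foot rel deck z 0.0212 y 0.3192 | right foot z 0.0047 y 0.2246  (well y .215-.315)
```

Both ends are clear. To level it: lift a little more, shift −y so the right foot sits over the right-hand deck, then set it down and rock back.

>>> apply_moves:
  dp:
    - [0,0,-0.05]
    - [-0.08,0,0]
    - [-0.08,0,0]
    - [-0.08,0,0]
    - [-0.04,0,0]
    - [0,0,0]
  turn: [0,0,0,0,0,0]
  grip: [0,0,0,0,0,0]

```text
time_s: 8.28
eef_pos: [0.4986, 0.238, 0.1584]
tool_rot: [[-0.02, 1.0, 0.001], [1.0, 0.02, 0.005], [0.005, 0.001, -1.0]]
contact_force: [-0.3, 0.0, -6.1]
width: 0.0109
```

```bash
python3 -c "
from h import *
togo(.5005,.265,.131,.9)
p,d=ctrl.capture('wrist');cv2.imwrite('pics/w10.png',p);np.save('pics/w10.npy',d)
tilt('pics/w10')
p,d=ctrl.capture('scene');cv2.imwrite('pics/s10.png',p[120:400,180:500].repeat(2,0).repeat(2,1))"
```

```text
t 8.275 p [0.4986 0.238  0.1584] F [-0.3  0.  -6.1] M [-0.04  0.03  0.04] w 0.0109
yhead 1.14 turn units 0.047 tilt z [0.05 0.29]
dp units now [0.447 0.04  0.459]
dp units in final frame [0.449 0.039 0.457]
inliers 5345 tilt left-up deg 9.87 pitch 0.11 left top edge [0.503  0.2859 0.1321]
left foot rel deck z 0.024 y 0.3005 | right foot z 0.0075 y 0.206  (well y .215-.315)
```

View pics/s10.png

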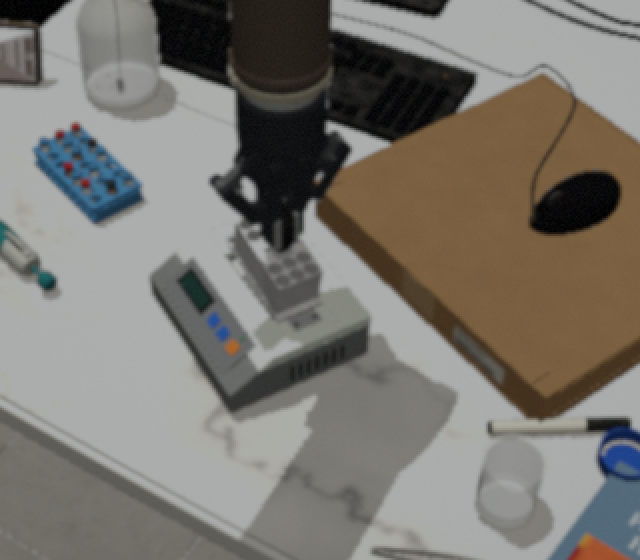

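The block hangs tilted above the heater and the rack and beaker are untouched. Setting the right foot down gently on the deck.

>>> apply_moves:
  dp:
    - [0,0,0.06]
    - [0,0,0.06]
    - [0,0,0.02]
    - [0,0,0]
  turn: [0,0,0,0]
  grip: [0,0,0,0]
  force: 60

```text
time_s: 8.88
eef_pos: [0.4989, 0.2393, 0.1513]
tool_rot: [[-0.021, 1.0, 0.001], [1.0, 0.021, 0.006], [0.006, 0.002, -1.0]]
contact_force: [-1.7, -1.9, -3.3]
width: 0.0107
```

```bash
python3 -c "
from h import *
togo(.5005,.265,.131,.9)
p,d=ctrl.capture('wrist');cv2.imwrite('pics/w11.png',p);np.save('pics/w11.npy',d)
tilt('pics/w11')"
```

```text
t 8.875 p [0.4989 0.2393 0.1513] F [-1.7 -1.9 -3.3] M [-0.75  0.37 -0.06] w 0.0107
yhead 1.22 turn units 0.063 tilt z [0.09 0.37]
dp units now [0.425 0.036 0.342]
dp units in final frame [0.427 0.034 0.339]
inliers 5293 tilt left-up deg 9.51 pitch 0.03 left top edge [0.5041 0.2868 0.1245]
left foot rel deck z 0.0162 y 0.3012 | right foot z 0.0004 y 0.2065  (well y .215-.315)
```

>>> apply_moves:
  dp:
    - [0.04,0,0.025]
    - [0.04,0,0.025]
    - [0.04,0,0.025]
    - [0.04,0,0.02]
    - [0,0,0]
  turn: [0,0,0,0,0]
  grip: [0,0,0,0,0]

```text
time_s: 9.55
eef_pos: [0.4993, 0.2473, 0.1481]
tool_rot: [[-0.02, 1.0, 0.002], [1.0, 0.02, 0.005], [0.005, 0.002, -1.0]]
contact_force: [-2.0, -2.0, -0.1]
width: 0.0106
```

```bash
python3 -c "
from h import *
togo(.5005,.265,.131,.9)
p,d=ctrl.capture('wrist');cv2.imwrite('pics/w12.png',p);np.save('pics/w12.npy',d)
tilt('pics/w12')"
```

```text
t 9.55 p [0.4993 0.2473 0.1481] F [-2.  -2.  -0.1] M [-0.67  0.61 -0.05] w 0.0106
yhead 1.13 turn units 0.046 tilt z [0.09 0.28]
dp units now [0.294 0.026 0.286]
dp units in final frame [0.295 0.025 0.284]
inliers 5002 tilt left-up deg 4.85 pitch 0.12 left top edge [0.5035 0.2921 0.1178]
left foot rel deck z 0.0085 y 0.3027 | right foot z 0.0004 y 0.207  (well y .215-.315)
```

Tilt is down to 4.85°. A bit more, then lift.

>>> apply_moves:
  dp:
    - [0.04,0,0.025]
    - [0.04,0,0.025]
    - [0,0,0]
    - [0,0,-0.06]
    - [0,0,-0.06]
    - [0.04,0,-0.06]
    - [0.04,0,-0.04]
    - [0.03,0,0]
    - [0,0,0]
    - [0,0,0]
  turn: [0,0,0,0,0,0,0,0,0,0]
  grip: [0,0,0,0,0,0,0,0,0,0]

```text
time_s: 10.85
eef_pos: [0.4988, 0.2602, 0.1583]
tool_rot: [[-0.02, 1.0, 0.001], [1.0, 0.02, 0.006], [0.006, 0.002, -1.0]]
contact_force: [-0.3, 0.2, -5.9]
width: 0.011
```

```bash
python3 -c "
from h import *
togo(.5005,.265,.131,.9)
p,d=ctrl.capture('wrist');cv2.imwrite('pics/w13.png',p);np.save('pics/w13.npy',d)
tilt('pics/w13')
p,d=ctrl.capture('scene');cv2.imwrite('pics/s13.png',p[120:400,180:500].repeat(2,0).repeat(2,1))
t,d=ctrl.capture('top');cv2.imwrite('pics/t13.png',t)
print(ctrl.observe()['contact_force'])"
```

```text
t 10.85 p [0.4988 0.2602 0.1583] F [-0.3  0.2 -5.9] M [-0.   -0.02 -0.02] w 0.011
yhead 1.16 turn units 0.051 tilt z [0.08 0.32]
dp units now [0.076 0.029 0.456]
dp units in final frame [0.079 0.03  0.455]
inliers 4794 tilt left-up deg 2.38 pitch 0.06 left top edge [0.5036 0.3035 0.1262]
left foot rel deck z 0.0166 y 0.312 | right foot z 0.0126 y 0.2161  (well y .215-.315)
[-0.12916548 -0.66176672 -6.49322976]
```

View pics/s13.png

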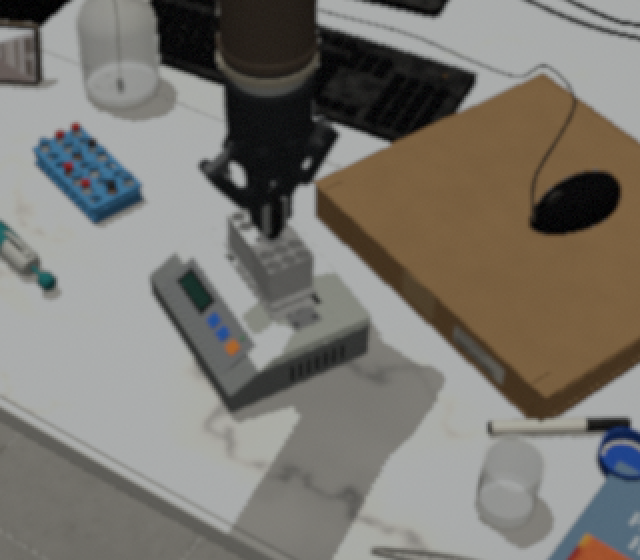

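View pics/w13.png

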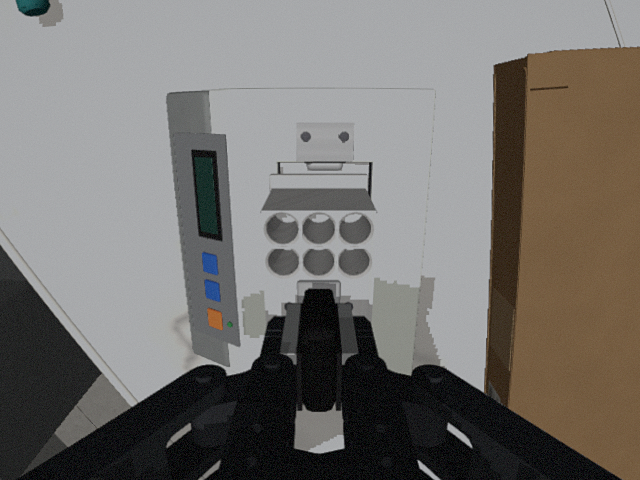

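View pics/t13.png

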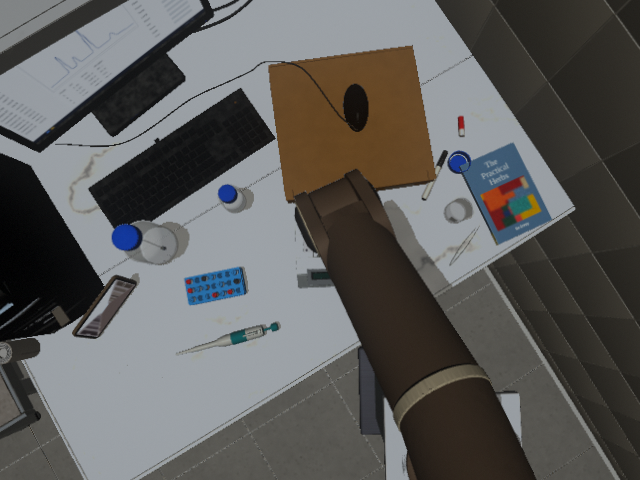

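The block is held 13–17 mm above the deck, tilted 2.4°, with its centre about 1–2 mm from the well's centre. The bottle (230,197), beaker (457,210) and rack (215,286) are where they were. Handing in.

```bash
python3 -c "
from h import *
s=ctrl.observe();print(s['time_s'],s['eef_pos'],abs(s['qvel']).max(),s['width'])
print(ctrl.finish_job())"
```

```text
11.0 [0.49883143 0.26012963 0.15830518] 0.0015712563406990634 0.010766625618490892
the job is handed in; nothing more can be done
None
```

The vial block is out of its well and held by its tab, nearly level above the heater. I handed the job in at 11.0 s of the 38 s allowed; no verdict is reported.

**What I did**
- I gripped the tab, slid the block against the right end wall and tipped it to about 10°. That put the left foot about 5 mm above the deck with the right foot 11 mm down.
- I then shifted it about 9 mm towards the left, which brought the right end out from under its catch, and lifted both ends above the deck.
- To level it, I set the right foot on the deck and rocked it back, then lifted it again over the well.

**Last checks**
- **Position:** the left foot was about 17 mm and the right foot about 13 mm above the deck. The tilt was 2.4°, and the centre was 1–2 mm from the well's centre along the block's length.
- **Hold:** the fingers were closed on the tab at 11 mm with a 60 N grip, and the arm was at rest. The load read 5.9–6.5 N, roughly the block's weight.
- **Bystanders:** the bottle, beaker and rack were unmoved in the top view.

**One disagreement:** my first wrist-camera reading was about 6 mm off the top camera because the arm was still settling. I repeated it at rest and the two agreed to about 1 mm.

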